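# Roll the spare roller up its ramp into the seat

## Robot

A 6-joint arm with a two-finger parallel gripper is mounted at the origin on a cart in front of the work surface, level with it; the furniture and walls round the work are solid. World frame = base frame: x ahead of the robot, y to its left, z up, the work surface at z = 0. Lengths are in m, angles in rad, forces in N, time in s.
With the tool pointing down it reaches from about 0.35 to 0.875 m from the base axis. Payload 4.2 kg.
Tool frame: the origin (TCP) lies at the very end of the fingers, on their centre line; the grasp point (between the pads) lies 19 mm behind it; z points along the fingers, y is the line along which they close (so a half turn about z gives the same grasp; the last joint's range is limited). The gripper opens to 85 mm and grips with 20 to 120 N. Pads are 22 mm wide; open, the fingers measure 114 mm over their backs; the gripper's body (76 mm by 85 mm) begins 54 mm behind the grasp point. The pads swing forward as they close: fully open they stand 13 mm farther back than shut.
Start: joints at [1.464, 0.385, 0.008, 0, -1.194, -0.259], TCP at [0.224, 0.584, 0.231] pointing down, gripper open.
Joint ranges: [-3.14, 3.14], [-1.21, 2.06], [-1.07, 1.41], [-3.16, 2.05], [-2.99, -0.16], [-3.1, 3.1]. Speed limits (rad/s): [2.79, 2.79, 3.14, 3.14, 3.14, 3.14].

## Interface

Orientations are given as a unit quaternion [w, x, y, z].
In Python, from cell import * gives the robot as it stands. The module is installed in compiled form; this text tells all that it offers.
- The arm moves only by the tool step_arm, never from a script. Its argument "commands" is a list of rows, each a list of 7 numbers: the turn, a rotation vector about the tool's x, y, z normalised to -1 to 1, where 1 is 8 degrees, then the shift along the tool's x, y, z normalised to -1 to 1, where 1 is 20 mm, then the opening, from -1 (shut) to 1 (fully open). In form: [[rx, ry, rz, tx, ty, tz, gripper], ...]. A call has 1 to 12 rows; each row shifts and turns the commanded pose from where the row before left it, along the tool's axes as they then stand; what a row does not reach is not made up. A row lasts 1/8 s, in which the tool goes at most 62.5 mm and 10.7 degrees, less where a joint would pass 70% of its speed; a pose out of reach is approached as far as the arm can. A call with a number of a shift or a turn outside -1 to 1 is refused whole. A call with a gripper value outside its range is refused whole. The fingers move at their own pace and stop on an object; the grip force is fixed at half the most. Time passes only in rows, so rows that do not move let the fingers close. It gives the time, the measured TCP pose, the force, the opening and the grip force at its end, in the units of the state.
- observe(): the state, without advancing time (a new reading comes with each control period).
- get_image(name): name is "side" or "top"; returns the picture (400x640x3 uint8, red, green, blue); there is no depth.
- camera_params(name): a dict with "fx", "fy", "cx", "cy" (pixels), "dist_coeffs" ([k1, k2, p1, p2, k3] as OpenCV has them; the pictures are not rectified), "pose" (4x4, takes a point from camera to world coordinates). Camera axes: x right, y up, looking along -z (the intrinsics and any distortion apply to the point x, -y, -z); pixel columns grow to the right and rows downward; lengths in m; the calibration is good to about 2 mm. A picture is of the moment at which its call begins. camera_params takes no time and is no camera call.
- hand_in(): hands the job in; it is judged then, once.
The state is a dict: "t": time; "qpos": joint angles; "dq": joint speeds; "effort": joint torques, N m; "tool_pos": TCP position; "tcp_rot": TCP orientation; "ft_force": force on the tool from outside, world axes, zero at the start; "wrist_torque": the same for the moment, N m; "grip_width": opening from 0.0 (shut) to 1.0 (fully open); "grasp_force": force on a finger pad.
Only numpy, scipy, OpenCV 4.12 (cv2) and the standard library are available. Lean on these libraries where they do the work, as an engineer would, in place of code of your own. Each camera call takes 0.05 s, during which the arm holds its last target. There are 200 camera calls.

## Task

Put the spare steel roller of the bottle roller away in its stand: with the fingertips, push it from the level foot up the ramp until it drops over the crest into the seat against the end stop. Push gently and slowly, a few centimetres a second, and stay behind it so that it never runs back down; do not grasp, pinch or lift it. Leave everything else where it stands and finish with the hand clear of the roller and stand.

Things in the scene. Friction and masses are not known exactly. Their poses are not given: they have to be found in the camera images.
- stand: Roller stand, fixed: white base 312 x 132 x 12 mm, blue side guides, aluminium ramp, orange lip at the low end, upright blue stop plate at the high end. Place and heading vary. Origin on the bench surface midway between slope foot and crest; x points horizontally up the ramp along its middle, y across, z up. Guides: 108 mm apart inside, 6 mm thick, rising 10 mm above foot and slope, 14 mm above the seat floor.
- roller: Loose smooth (slippery) steel cylinder with two flush black bands, diameter 60 mm, length 100 mm, 0.3 to 0.6 kg. Origin at its centre; y is its axis, across the ramp; x and z turn as it rolls. Starts on the level foot, centre 105 to 135 mm before the stand's origin. It rolls freely and runs back down the slope unless held from behind; once seated it stays by itself, centre at stand x +90 to +92 mm.
- slope_foot (a point): Middle of the line where the level foot meets the slope: stand x -75 mm, 12 mm above the bench. The level foot (12 mm high) runs from x -170 mm to here; the orange lip below it, x -176 to -170 mm, has its top 18 mm above the bench. The straight slope of 9 degrees runs from here to the crest.
- crest (a point): Middle of the crest, the upper edge of the slope: stand x +75 mm, 35.8 mm above the bench. Behind it is a 4 mm step down to the level seat floor, 31.8 mm above the bench.
- seat (a point): Where the roller's centre lies when seated: stand x +91 mm, 61.8 mm above the bench. The stop's black rubber bumper has its face at stand x +122 mm; the stop plate ends at +135 mm, its top 78 mm above the bench.
- sample_bottle: Bystander: clear whitish sample bottle with a blue cap, 53 mm across, 118 mm high, standing beside the stand. Origin at the middle of its underside.
- timer: Bystander: bench timer, 66 x 66 x 22 mm, lying beside the stand. Origin at the middle of its underside.
- marker: Bystander: white and teal marker pen, 137 mm long, 13 mm thick, lying along the side of the stand. Origin at the middle of its underside.
- gilt_bottle: Bystander: dark glass bottle with a gilt cap, 71 mm across, 146 mm high, standing at the right. Origin at the middle of its underside.
- spray_bottle: Bystander: white spray bottle with red trigger, 82 x 69 x 266 mm, standing at the back left. Origin at the middle of its underside.
- lab_tape: Bystander: roll of beige tape, 104 mm across, 25 mm high, lying at the front right. Origin at the middle of its underside.

How it is judged:
On the way:
1. the roller is on the slope, with the fingers pushing it (x of roller in the frame of stand between -0.04 and 0.07 m and contact force between the fingers and roller above 0.1 N), for 0.1 s.
At the end, for the whole second after the job is handed in: The roller lies still in the seat between crest and stop: its centre within 5 mm of the seated place along the ramp, 8 mm across it and about 3 mm in height, its axis across the ramp to 0.1 rad, moving less than 10 mm/s (x of roller in the frame of stand between 0.086 and 0.096 m and y of roller in the frame of stand between -0.008 and 0.008 m and z of roller in the frame of stand between 0.058 and 0.065 m and angle between the y axis of roller and the y axis of stand, either way round below 0.1 rad and linear speed of roller below 0.01 m/s); the robot touches nothing.
It fails at once if the roller ran away: faster than 0.25 m/s before the crest (let go to roll back, or knocked) (x of roller in the frame of stand below 0.065 m and linear speed of roller above 0.25 m/s).
It fails at once if the roller was lifted off the foot or ramp (by more than about 15 mm at the foot, and above the line of the ramp further on) ((x of roller in the frame of stand below -0.06 m and z of roller in the frame of stand above 0.059 m) or (x of roller in the frame of stand below 0 m and z of roller in the frame of stand above 0.068 m) or z of roller in the frame of stand above 0.081 m).
It fails at once if the roller was squeezed or rammed with more than 40 N (contact force between the fingers and roller above 40 N).
It fails at once if the roller left the track sideways (y of roller in the frame of stand above 0.03 m or y of roller in the frame of stand below -0.03 m).
It fails at once if a bystander was moved by more than 30 mm (distance of any of sample_bottle, timer, marker, gilt_bottle, spray_bottle, lab_tape from where it was at the start of the episode above 0.03 m).
It also fails if it takes over 43 s, if anything falls off the work surface, if the arm or the gripper's body presses on something with over 40 N, if the wrist force passes 120 N, or if a joint passes its speed limit or range.

## Working session

There is one attempt and no reset: what is moved stays moved. The work goes in short steps, Python scripts to look and compute and a tool call to move; the robot and the scene stay as the last step left them, time stands still between calls to the robot, and variables do not carry over. Pictures are saved under pics/ and viewed, at most 10 in all, crops included, and the job is handed in when it is done.

Besides the shell and the picture viewer there is one more tool, called after ">>>" as name(argument=value, ...) on one line, values as JSON. step_arm: Moves the arm, as the interface text tells. Its arguments: {"type":"object","properties":{"commands":{"type":"array"}},"required":["commands"]}

```bash
mkdir -p pics; python3 - <<'E'
from cell import *
import cv2
for n in("top","side"):
    cv2.imwrite(f"pics/{n}0.png",get_image(n)[:,:,::-1]); p=camera_params(n); print(n,p)
s=observe();print(s)
E
```

```text
top {'fx': 459.63741347583334, 'fy': 459.63741347583334, 'cx': 321.02372895521233, 'cy': 205.54618163353877, 'dist_coeffs': array([-0.07885523,  0.        ,  0.        ,  0.        ,  0.        ]), 'pose': array([[-0.00757866,  0.99683426, -0.07914559,  0.45887889],
       [-0.99996894, -0.0073836 ,  0.00275692, -0.03650726],
       [ 0.00216381,  0.07916402,  0.99685926,  1.56583179],
       [ 0.        ,  0.        ,  0.        ,  1.        ]])}
side {'fx': 421.03738848782706, 'fy': 421.03738848782706, 'cx': 321.40889601555443, 'cy': 200.38750489666657, 'dist_coeffs': array([0.02237949, 0.        , 0.        , 0.        , 0.        ]), 'pose': array([[-0.99035305, -0.07464688,  0.11674197,  0.70375429],
       [ 0.1377341 , -0.62254247,  0.77037017,  0.9040176 ],
       [ 0.0151711 ,  0.77901779,  0.62681825,  0.80915521],
       [ 0.        ,  0.        ,  0.        ,  1.        ]])}
{'t': 0.1, 'qpos': array([ 1.46361319e+00,  3.85448115e-01,  6.75660064e-03, -4.61940075e-04,
       -1.19398007e+00, -2.58584418e-01]), 'dq': array([ 1.29287342e-03, -2.88854762e-03,  5.72975589e-03,  2.25427363e-03,
       -1.21449227e-03, -4.09841347e-05]), 'effort': array([ 6.97033283e-04, -3.93316591e+01,  1.88931370e+01,  4.19791952e+00,
       -2.55701329e-03,  5.83800187e-06]), 'tool_pos': array([0.22334033, 0.58317161, 0.2303437 ]), 'tcp_rot': array([ 9.51181820e-04,  9.83307370e-01, -1.81949696e-01, -1.43159268e-04]), 'ft_force': array([ 0.37283668, -0.12322716, -0.96079181]), 'wrist_torque': array([0.01077341, 0.01353471, 0.01965811]), 'grasp_force': 0.0, 'grip_width': 1.0026520844692626}
```

View pics/top0.png

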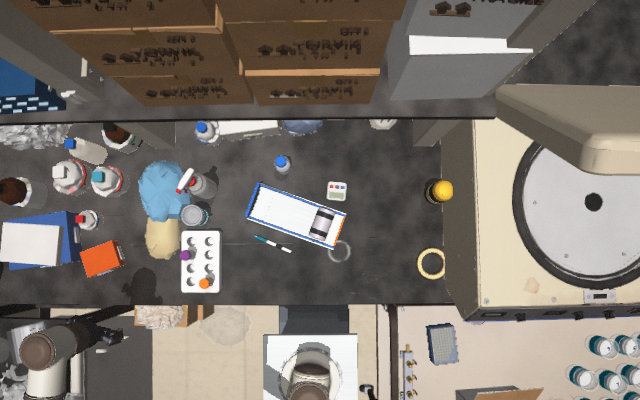

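View pics/side0.png

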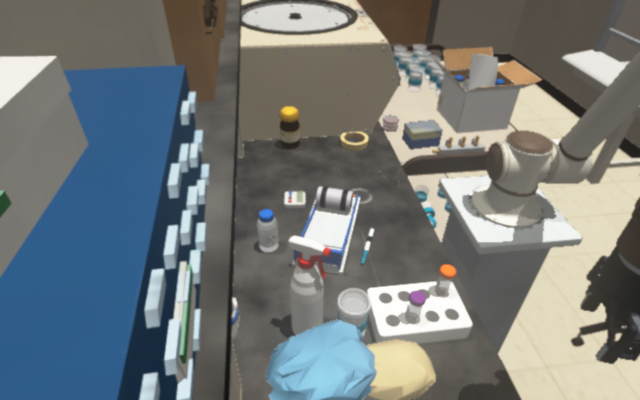

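The top view shows the low end with the orange lip at about (340,230) and the high stop at about (253,200). The roller is at (321,222), and the side view agrees. Next I'll enlarge crops of both.

```bash
python3 - <<'E'
import cv2
a=cv2.imread("pics/top0.png")[172:257,240:360]; cv2.imwrite("pics/topc.png",cv2.resize(a,None,fx=6,fy=6,interpolation=cv2.INTER_CUBIC))
a=cv2.imread("pics/side0.png")[180:280,280:385]; cv2.imwrite("pics/sidec.png",cv2.resize(a,None,fx=6,fy=6,interpolation=cv2.INTER_CUBIC))
E
```

```text
(no output)
```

View pics/topc.png

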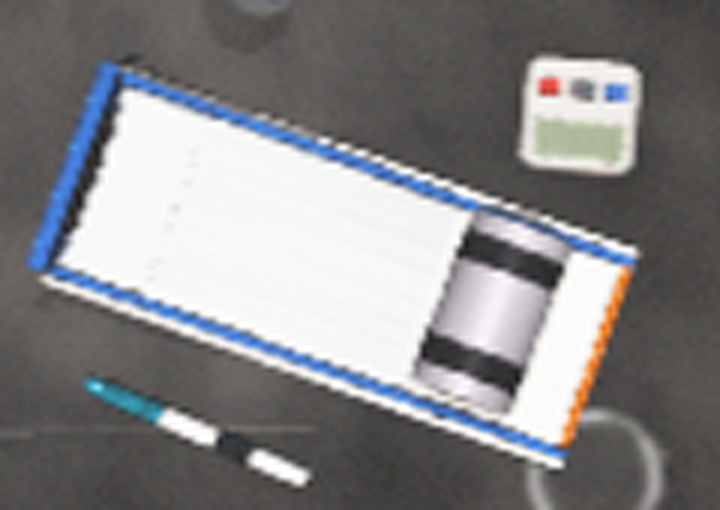

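View pics/sidec.png

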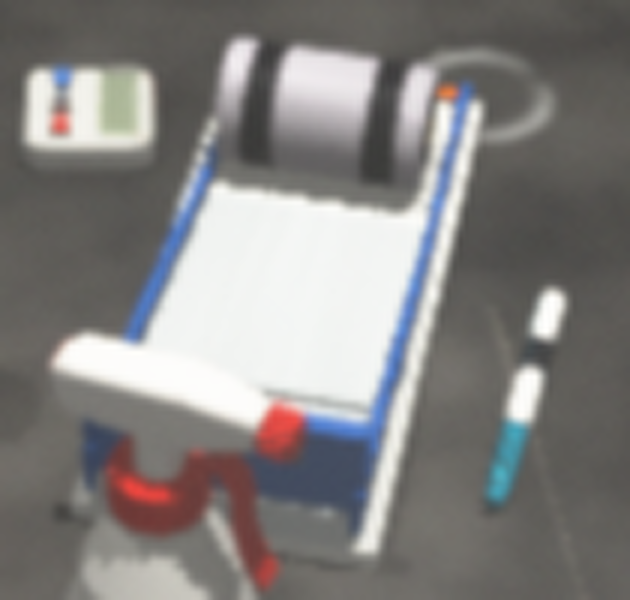

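The enlarged crops show these features:
- **Top crop:** lip ends at (632,268) and (570,447), stop plate corners at (105,62) and (33,268), and the roller silhouette centred near (492,310).
- **Side crop:** the near low base corner at (485,102), the stop's near top corner at (380,425), and the roller centre near (325,122).

```bash
cat > h.py <<'E'
from cell import *
import numpy as np, cv2
from scipy.optimize import least_squares
C={n:camera_params(n) for n in("top","side")}
OFF={"top":(240,172),"side":(280,180)}
def full(n,p): return (np.array(p,float)+.5)/6-.5+OFF[n]
def proj(n,P):
    c=C[n];T=np.linalg.inv(c["pose"]);q=np.atleast_2d(P)@T[:3,:3].T+T[:3,3];q=q*[1,-1,-1]
    K=np.array([[c["fx"],0,c["cx"]],[0,c["fy"],c["cy"]],[0,0,1]])
    return cv2.projectPoints(q.reshape(-1,1,3),np.zeros(3),np.zeros(3),K,c["dist_coeffs"])[0].reshape(-1,2)
def tri(a,b):
    f=lambda P:np.r_[proj("top",P)[0]-a,proj("side",P)[0]-b]
    r=least_squares(f,[.45,-.03,.05]);return r.x,r.fun
def S2W(p,P):
    c,s=np.cos(p[2]),np.sin(p[2]);P=np.atleast_2d(P)
    return np.c_[p[0]+c*P[:,0]-s*P[:,1],p[1]+s*P[:,0]+c*P[:,1],P[:,2]]
E
python3 - <<'E'
from h import *
for nm,a,b in [("roller",(492,310),(325,122)),("basecorner",(565,467),(485,102)),("stop+y",(33,268),(380,425)),]:
    print(nm,*[np.round(v,4) for v in tri(full("top",a),full("side",b))])
M=[("top",(632,268),(-.176,-.054,.018)),("top",(570,447),(-.176,.054,.018)),("top",(105,62),(.135,-.06,.078)),("top",(33,268),(.135,.06,.078)),
("top",(637,245),(-.176,-.066,.012)),("top",(565,467),(-.176,.066,.012)),("side",(485,102),(-.176,.066,.012)),("side",(378,555),(.136,.066,0))]
f=lambda p:np.r_[tuple(proj(n,S2W(p,P))[0]-full(n,u) for n,u,P in M)]
r=least_squares(f,[.45,-.03,1.9],loss="soft_l1");p=r.x;print(p,np.round(f(p).reshape(-1,2),2))
np.save("stand.npy",p)
R=tri(full("top",(492,310)),full("side",(325,122)))[0]
c,s=np.cos(p[2]),np.sin(p[2]);d=R[:2]-p[:2];print("roller in stand",c*d[0]+s*d[1],-s*d[0]+c*d[1])
for nm,P in [("foot",(-.075,0,.012)),("crest",(.075,0,.0358)),("behind",(-.15,0,.05))]: print(nm,S2W(p,P))
E
```

```text
roller [ 0.5226 -0.0425  0.037 ] [ 0.0949 -0.4348  0.3903  0.038 ]
basecorner [ 0.4335 -0.0826  0.0098] [-0.0106  0.0408 -0.0381 -0.0032]
stop+y [0.5435 0.2058 0.0814] [-0.0238  0.0987 -0.075  -0.0067]
[0.55535069 0.06085942 1.22344805] [[ 0.56 -0.38]
 [ 0.29  0.07]
 [ 0.06 -0.54]
 [-0.61 -0.28]
 [ 0.8   0.22]
 [-0.11  0.09]
 [ 0.09 -0.48]
 [ 0.64  2.55]]
roller in stand -0.10830993870676406 -0.004388064103263499
foot [[ 0.52982027 -0.00966148  0.012     ]]
crest [[0.58088112 0.13138032 0.0358    ]]
behind [[ 0.50428985 -0.08018238  0.05      ]]
```

The fit is good: stand at (0.555, 0.061) with heading 1.223 rad, and roller at stand x about -0.108. I'll rise, then turn the tool so its -x points up the ramp (the joint 6 range allows this), with the fingers half open.

>>> step_arm(commands=[[0, 0, 0.926, 0, 0, -0.6, 0.1], [0, 0, 0.926, 0, 0, -0.6, 0.1], [0, 0, 0.926, 0, 0, -0.6, 0.1], [0, 0, 0.926, 0, 0, -0.6, 0.1], [0, 0, 0.926, 0, 0, -0.6, 0.1], [0, 0, 0.926, 0, 0, -0.6, 0.1], [0, 0, 0.926, 0, 0, -0.6, 0.1], [0, 0, 0.926, 0, 0, -0.6, 0.1], [0, 0, 0.926, 0, 0, -0.6, 0.1], [0, 0, 0.926, 0, 0, -0.6, 0.1], [0, 0, 0.926, 0, 0, -0.6, 0.1], [0, 0, 0.926, 0, 0, -0.6, 0.1]])

```text
t: 1.6
tool_pos: [0.2234, 0.5835, 0.375]
tcp_rot: [-0.001, -0.573, 0.82, -0.0]
ft_force: [0.2, -0.6, 0.8]
grip_width: 0.553
grasp_force: 0.0
```

```bash
cat >> h.py <<'E'
from scipy.spatial.transform import Rotation as Ro
def st():
    s=observe();p=np.load("stand.npy");q=s["tcp_rot"];R=Ro.from_quat([q[1],q[2],q[3],q[0]]).as_matrix()
    c,si=np.cos(p[2]),np.sin(p[2]);Sx=np.array([c,si,0]);Sy=np.array([-si,c,0]);d=s["tool_pos"]-[p[0],p[1],0]
    print("t",s["t"],"TCP stand mm",np.round([d@Sx*1e3,d@Sy*1e3,d[2]*1e3],1),"tool err deg",np.round(np.degrees([R[:,0]@Sy,R[:,2]@Sx,R[:,2]@Sy]),2),"tx.Sx",R[:,0]@Sx,"f",s["ft_force"],"grip",s["grip_width"],"q",np.round(s["qpos"],2))
    return s
E
python3 -c "
from h import *
st()
print(*tri(np.array((190,180.)),np.array((309,247.))))"
```

```text
t 1.6 TCP stand mm [378.4 490.  375. ] tool err deg [ 0.2  -0.08  0.  ] tx.Sx -0.9999929711198696 f [ 0.1684726  -0.64034201  0.84838056] grip 0.5533090426394793 q [ 1.46  0.33  0.28 -0.   -1.52 -1.81]
[0.64095344 0.34223189 0.24112893] [-0.05145172  0.27640761 -0.18081459 -0.01963042]
```

>>> step_arm(commands=[[0, 0, 0, 0.98, -0.87, 0, 0.1], [0, 0, 0, 0.98, -0.87, 0, 0.1], [0, 0, 0, 0.98, -0.87, 0, 0.1], [0, 0, 0, 0.98, -0.87, 0, 0.1], [0, 0, 0, 0.98, -0.87, 0, 0.1], [0, 0, 0, 0.98, -0.87, 0, 0.1], [0, 0, 0, 0.98, -0.87, 0, 0.1], [0, 0, 0, 0.98, -0.87, 0, 0.1], [0, 0, 0, 0.98, -0.87, 0, 0.1], [0, 0, 0, 0.98, -0.87, 0, 0.1], [0, 0, 0, 0.98, -0.87, 0, 0.1], [0, 0, 0, 0.98, -0.87, 0, 0.1]])

```text
t: 3.1
tool_pos: [0.3404, 0.2898, 0.3753]
tcp_rot: [0.0, -0.575, 0.818, 0.0]
ft_force: [0.7, 0.2, -0.8]
grip_width: 0.551
grasp_force: 0.0
```

>>> step_arm(commands=[[0, 0, 0, 0.98, -0.87, 0, 0.1], [0, 0, 0, 0.98, -0.87, 0, 0.1], [0, 0, 0, 0.98, -0.87, 0, 0.1], [0, 0, 0, 0.98, -0.87, 0, 0.1], [0, 0, 0, 0.98, -0.87, 0.3, 0.1], [0, 0, 0, 0.98, -0.87, 0.5, 0.1], [0, 0, 0, 0.98, -0.87, 0.8, 0.1], [0, 0, 0, 0.98, -0.87, 0.8, 0.1], [0, 0, 0, 0.98, -0.87, 0.8, 0.1], [0, 0, 0, 0.98, -0.87, 0.8, 0.1], [0, 0, 0, 0.98, -0.87, 0.8, 0.1], [0, 0, 0, 0.98, -0.87, 0.8, 0.1]])

```text
t: 4.6
tool_pos: [0.4564, -0.0022, 0.2629]
tcp_rot: [0.0, -0.575, 0.818, -0.0]
ft_force: [0.4, 0.1, -0.2]
grip_width: 0.549
grasp_force: 0.0
```

```bash
python3 -c "
from h import *
st()"
```

```text
t 4.6 TCP stand mm [-93.   71.5 262.9] tool err deg [-0.03  0.01 -0.02] tx.Sx -0.999999810108528 f [ 0.35620532  0.08013675 -0.24427235] grip 0.5492608234894013 q [ 0.35  0.07 -0.33  0.   -1.17 -0.7 ]
```

>>> step_arm(commands=[[0, 0, 0, 0.85, -0.74, 0, 0.1], [0, 0, 0, 0.85, -0.74, 0.4, 0.1], [0, 0, 0, 0.85, -0.74, 0.8, 0.1], [0, 0, 0, 0.85, -0.74, 0.9, 0.1], [0, 0, 0, 0.85, -0.74, 0.9, 0.1], [0, 0, 0, 0, 0, 0.9, 0.1], [0, 0, 0, 0, 0, 0.9, 0.1], [0, 0, 0, 0, 0, 0.9, 0.1], [0, 0, 0, 0, 0, 0.9, 0.1], [0, 0, 0, 0, 0, 0.9, 0.1], [0, 0, 0, 0, 0, 0.9, 0.1], [0, 0, 0, 0, 0, 0, 0.1]])

```text
t: 6.1
tool_pos: [0.496, -0.1064, 0.0943]
tcp_rot: [-0.001, -0.574, 0.819, 0.001]
ft_force: [0.2, -1.0, 0.8]
grip_width: 0.55
grasp_force: 0.0
```

```bash
python3 -c "
from h import *
st()
o=[]
for n,(x,y) in (('top',(270,160)),('side',(285,140))):
    im=get_image(n)[y:y+100,x:x+100,::-1]; o.append(cv2.resize(im,None,fx=4,fy=4,interpolation=cv2.INTER_CUBIC))
cv2.imwrite('pics/c1.png',np.hstack(o))"
```

```text
t 6.1 TCP stand mm [-177.5   -1.1   94.3] tool err deg [-0.02 -0.07  0.17] tx.Sx -0.999999119580182 f [ 0.23637647 -0.95967997  0.79725282] grip 0.5497775738840636 q [ 0.11  0.34 -0.46 -0.   -0.78 -0.46]
```

View pics/c1.png

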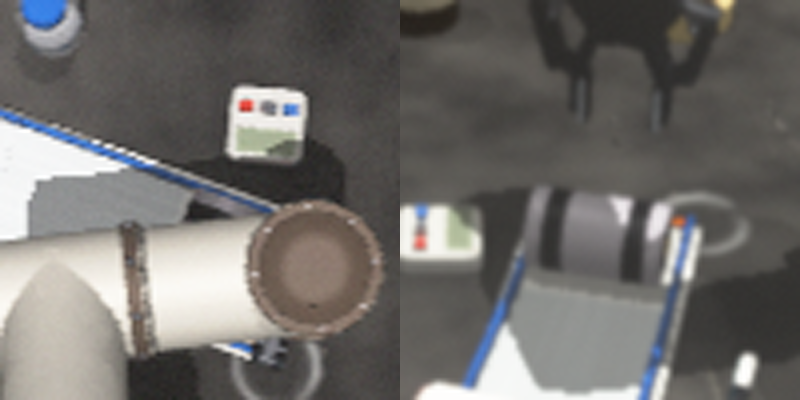

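The side crop shows the fingertips above and behind the roller at (580,122) and (658,130), roughly centred across it. I'll use them to work out the tips' actual height relative to the TCP.

```bash
python3 -c "
from h import *
p=np.load('stand.npy')
for u in((580,122),(658,130)):
    px=np.array([285+(u[0]-400+.5)/4-.5,140+(u[1]+.5)/4-.5])
    r=least_squares(lambda v:proj('side',S2W(p,(-.1665,v[0],v[1])))[0]-px,[0,.09]);print(r.x)
"
```

```text
[-0.0310611   0.09966515]
[0.02709087 0.10177729]
```

Tips sit about 6 mm above the TCP. I'll descend behind the roller, then approach slowly.

>>> step_arm(commands=[[0, 0, 0, 0, 0, 0.8, 0.1], [0, 0, 0, 0, 0, 0.9, 0.1], [0, 0, 0, 0, 0, 0.9, 0.1], [0, 0, 0, 0, 0, 0.75, 0.1], [0, 0, 0, 0, 0, 0, 0.1], [0, 0, 0, -0.2, 0, 0, 0.1], [0, 0, 0, -0.2, 0, 0, 0.1], [0, 0, 0, -0.2, 0, 0, 0.1], [0, 0, 0, -0.2, 0, 0, 0.1], [0, 0, 0, -0.2, 0, 0, 0.1]])

```text
t: 7.45
tool_pos: [0.5042, -0.0865, 0.0284]
tcp_rot: [0.0, -0.575, 0.818, -0.0]
ft_force: [-0.8, 0.5, -0.2]
grip_width: 0.545
grasp_force: 0.0
```

```bash
python3 -c "
from h import *
st()"
```

```text
t 7.45 TCP stand mm [-156.    -2.1   28.4] tool err deg [-0.06  0.01 -0.01] tx.Sx -0.9999995073824302 f [-0.77542312  0.47182583 -0.22092817] grip 0.5449091510863137 q [ 0.15  0.44 -0.51 -0.   -0.61 -0.49]
```

>>> step_arm(commands=[[0, 0, 0, -0.12, 0, 0, 0.1], [0, 0, 0, -0.12, 0, 0, 0.1], [0, 0, 0, -0.12, 0, 0, 0.1], [0, 0, 0, -0.12, 0, 0, 0.1], [0, 0, 0, -0.12, 0, 0, 0.1], [0, 0, 0, -0.12, 0, 0, 0.1], [0, 0, 0, -0.15, 0, 0, 0.1], [0, 0, 0, -0.15, 0, 0, 0.1], [0, 0, 0, -0.15, 0, 0, 0.1], [0, 0, 0, -0.15, 0, 0, 0.1], [0, 0, 0, -0.15, 0, 0, 0.1], [0, 0, 0, -0.15, 0, 0, 0.1]])

```text
t: 8.95
tool_pos: [0.5151, -0.0562, 0.0283]
tcp_rot: [-0.0, -0.575, 0.818, 0.0]
ft_force: [0.3, 0.7, -0.8]
grip_width: 0.551
grasp_force: 0.1
```

```bash
python3 -c "
from h import *
st()
o=[]
for n,(x,y) in (('top',(270,160)),('side',(285,140))):
    im=get_image(n)[y:y+100,x:x+100,::-1]; o.append(cv2.resize(im,None,fx=4,fy=4,interpolation=cv2.INTER_CUBIC))
cv2.imwrite('pics/c2.png',np.hstack(o))"
```

```text
t 8.95 TCP stand mm [-123.8   -2.    28.3] tool err deg [-0.05 -0.    0.  ] tx.Sx -0.9999996624519092 f [ 0.33610385  0.71494649 -0.83357232] grip 0.5509724804913566 q [ 0.2   0.45 -0.5   0.   -0.62 -0.55]
```

View pics/c2.png

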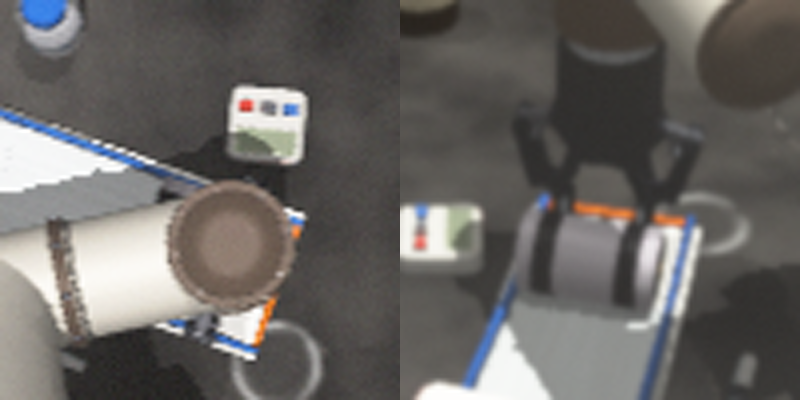

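The side view shows both fingers right behind the roller. It has moved forward squarely and sits inside the guides, with its body at about (520–663, 205–315). I'll continue up the slope, raising the tool as it goes.

>>> step_arm(commands=[[0, 0, 0, -0.15, 0, 0, 0.1], [0, 0, 0, -0.15, 0, 0, 0.1], [0, 0, 0, -0.15, 0, 0, 0.1], [0, 0, 0, -0.15, 0, -0.024, 0.1], [0, 0, 0, -0.15, 0, -0.024, 0.1], [0, 0, 0, -0.15, 0, -0.024, 0.1], [0, 0, 0, -0.15, 0, -0.024, 0.1], [0, 0, 0, -0.15, 0, -0.024, 0.1], [0, 0, 0, -0.15, 0, -0.024, 0.1], [0, 0, 0, -0.15, 0, -0.024, 0.1], [0, 0, 0, -0.15, 0, -0.024, 0.1], [0, 0, 0, -0.15, 0, -0.024, 0.1]])

```text
t: 10.55
tool_pos: [0.5274, -0.0224, 0.0327]
tcp_rot: [0.0, -0.575, 0.818, -0.0]
ft_force: [-1.1, -2.1, 0.9]
grip_width: 0.55
grasp_force: 1.4
```

>>> step_arm(commands=[[0, 0, 0, -0.15, 0, -0.024, 0.1], [0, 0, 0, -0.15, 0, -0.024, 0.1], [0, 0, 0, -0.15, 0, -0.024, 0.1], [0, 0, 0, -0.15, 0, -0.024, 0.1], [0, 0, 0, -0.15, 0, -0.024, 0.1], [0, 0, 0, -0.15, 0, -0.024, 0.1], [0, 0, 0, -0.15, 0, -0.024, 0.1], [0, 0, 0, -0.15, 0, -0.024, 0.1], [0, 0, 0, -0.15, 0, -0.024, 0.1], [0, 0, 0, -0.15, 0, -0.024, 0.1]])

```text
t: 11.8
tool_pos: [0.5375, 0.0058, 0.0375]
tcp_rot: [-0.0, -0.575, 0.818, -0.0]
ft_force: [-1.9, -3.0, 1.0]
grip_width: 0.547
grasp_force: 1.4
```

```bash
python3 -c "
from h import *
st()
o=[]
for n,(x,y) in (('top',(250,160)),('side',(285,160))):
    im=get_image(n)[y:y+100,x:x+100,::-1]; o.append(cv2.resize(im,None,fx=4,fy=4,interpolation=cv2.INTER_CUBIC))
cv2.imwrite('pics/c3.png',np.hstack(o))"
```

```text
t 11.8 TCP stand mm [-57.8  -2.   37.5] tool err deg [-0.05 -0.    0.  ] tx.Sx -0.9999996628753371 f [-1.85064404 -2.97583179  0.96261086] grip 0.5474237418767945 q [ 0.31  0.46 -0.44  0.   -0.67 -0.66]
```

View pics/c3.png

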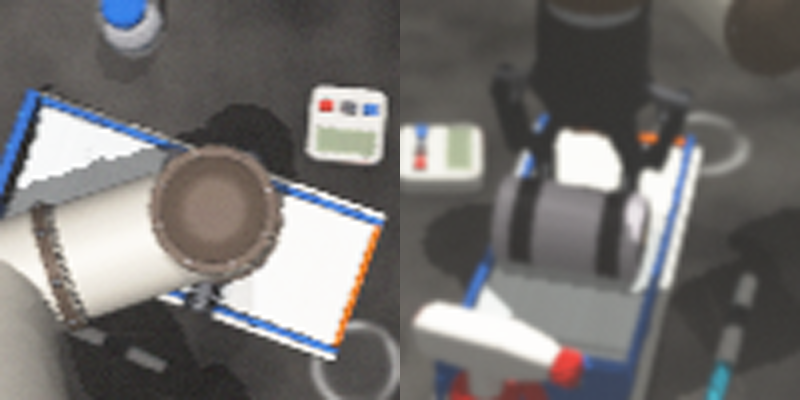

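The side view shows the roller square on the slope with both fingers behind it, pushing with about 3 N. I'll continue.

>>> step_arm(commands=[[0, 0, 0, -0.15, 0, -0.024, 0.1], [0, 0, 0, -0.15, 0, -0.024, 0.1], [0, 0, 0, -0.15, 0, -0.024, 0.1], [0, 0, 0, -0.15, 0, -0.024, 0.1], [0, 0, 0, -0.15, 0, -0.024, 0.1], [0, 0, 0, -0.15, 0, -0.024, 0.1], [0, 0, 0, -0.15, 0, -0.024, 0.1], [0, 0, 0, -0.15, 0, -0.024, 0.1], [0, 0, 0, -0.15, 0, -0.024, 0.1], [0, 0, 0, -0.15, 0, -0.024, 0.1], [0, 0, 0, -0.15, 0, -0.024, 0.1], [0, 0, 0, -0.15, 0, -0.024, 0.1]])

```text
t: 13.4
tool_pos: [0.5498, 0.0397, 0.0432]
tcp_rot: [0.0, -0.575, 0.818, 0.0]
ft_force: [0.0, -2.9, 1.1]
grip_width: 0.549
grasp_force: 1.5
```

>>> step_arm(commands=[[0, 0, 0, -0.15, 0, -0.024, 0.1], [0, 0, 0, -0.15, 0, -0.024, 0.1], [0, 0, 0, -0.15, 0, -0.024, 0.1], [0, 0, 0, -0.15, 0, -0.024, 0.1], [0, 0, 0, -0.15, 0, -0.024, 0.1], [0, 0, 0, -0.15, 0, -0.024, 0.1], [0, 0, 0, -0.15, 0, -0.024, 0.1], [0, 0, 0, -0.15, 0, -0.024, 0.1], [0, 0, 0, -0.15, 0, -0.024, 0.1], [0, 0, 0, -0.15, 0, -0.024, 0.1], [0, 0, 0, -0.15, 0, -0.024, 0.1], [0, 0, 0, -0.15, 0, -0.024, 0.1]])

```text
t: 14.9
tool_pos: [0.562, 0.0736, 0.049]
tcp_rot: [0.0, -0.575, 0.818, -0.0]
ft_force: [-0.4, -2.5, 2.0]
grip_width: 0.549
grasp_force: 1.5
```

>>> step_arm(commands=[[0, 0, 0, -0.15, 0, -0.024, 0.1], [0, 0, 0, -0.15, 0, -0.024, 0.1], [0, 0, 0, -0.15, 0, -0.024, 0.1], [0, 0, 0, -0.15, 0, -0.024, 0.1]])

```text
t: 15.4
tool_pos: [0.5661, 0.0848, 0.0509]
tcp_rot: [0.0, -0.575, 0.818, -0.0]
ft_force: [-0.1, -3.4, 1.6]
grip_width: 0.548
grasp_force: 1.5
```

```bash
python3 -c "
from h import *
st()"
```

```text
t 15.4 TCP stand mm [26.2 -1.9 50.9] tool err deg [-0.05 -0.   -0.  ] tx.Sx -0.9999996875095659 f [-0.14227002 -3.39048679  1.57553316] grip 0.5481449112741683 q [ 0.43  0.49 -0.34  0.   -0.74 -0.78]
```

Still pushing at 3.4 N, with the crest expected near TCP x of +34. I'll continue level in short steps.

>>> step_arm(commands=[[0, 0, 0, -0.12, 0, -0.018, 0.1], [0, 0, 0, -0.12, 0, -0.018, 0.1], [0, 0, 0, -0.12, 0, -0.018, 0.1], [0, 0, 0, -0.12, 0, 0, 0.1]])

```text
t: 15.9
tool_pos: [0.5697, 0.0944, 0.052]
tcp_rot: [0.001, -0.575, 0.818, 0.0]
ft_force: [-0.9, -0.1, -0.3]
grip_width: 0.553
grasp_force: 0.1
```

>>> step_arm(commands=[[0, 0, 0, -0.12, 0, 0, 0.1], [0, 0, 0, -0.12, 0, 0, 0.1], [0, 0, 0, 0, 0, 0, 0.1]])

```text
t: 16.27
tool_pos: [0.5711, 0.0986, 0.0519]
tcp_rot: [0.0, -0.575, 0.818, 0.0]
ft_force: [-0.1, 0.1, -0.2]
grip_width: 0.549
grasp_force: 0.0
```

```bash
python3 -c "
from h import *
st()
o=[]
for n,(x,y) in (('top',(230,160)),('side',(285,180))):
    im=get_image(n)[y:y+100,x:x+100,::-1]; o.append(cv2.resize(im,None,fx=4,fy=4,interpolation=cv2.INTER_CUBIC))
cv2.imwrite('pics/c4.png',np.hstack(o))"
```

```text
t 16.275 TCP stand mm [40.8 -1.9 51.9] tool err deg [-0.07  0.01 -0.01] tx.Sx -0.9999992792541132 f [-0.13870823  0.07337864 -0.16835758] grip 0.5493013124361148 q [ 0.45  0.5  -0.32 -0.   -0.75 -0.8 ]
```

View pics/c4.png

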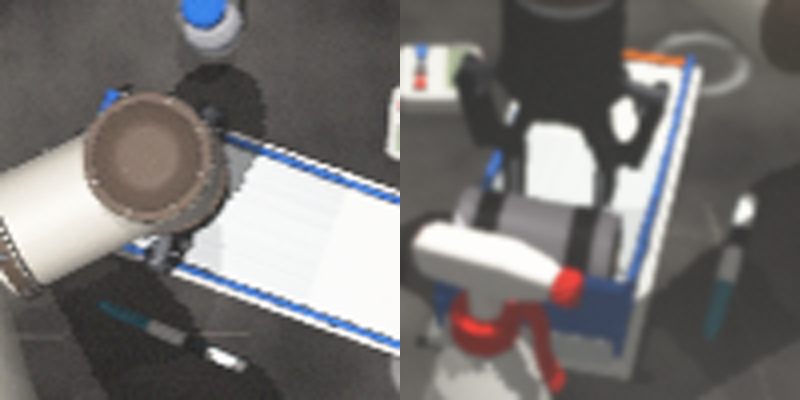

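Contact force went to zero and the roller now sits against the stop plate, partly hidden by the spray bottle, so it has dropped in. I'll back off and rise clear.

>>> step_arm(commands=[[0, 0, 0, 0.3, 0, -0.1, 0.1], [0, 0, 0, 0.6, 0, -0.2, 0.1], [0, 0, 0, 0.8, 0, -0.6, 0.1], [0, 0, 0, 0.9, 0, -0.9, 0.1], [0, 0, 0, 0.9, 0, -0.9, 0.1], [0, 0, 0, 0.9, 0, -0.9, 0.1], [0, 0, 0, 0.9, 0, -0.9, 0.1], [0, 0, 0, 0.9, 0, -0.9, 0.1], [0, 0, 0, 0.9, 0, -0.9, 0.1], [0, 0, 0, 0.9, 0, -0.9, 0.1], [0, 0, 0, 0.9, 0, -0.9, 0.1], [0, 0, 0, 0.9, 0, -0.9, 0.1]])

```text
t: 17.88
tool_pos: [0.5036, -0.0873, 0.2334]
tcp_rot: [0.0, -0.575, 0.818, -0.0]
ft_force: [-0.0, -0.4, 0.3]
grip_width: 0.55
grasp_force: 0.0
```

>>> step_arm(commands=[[0, 0, 0, 0.9, 0, 0, 0.1], [0, 0, 0, 0.9, 0, 0, 0.1], [0, 0, 0, 0.9, 0, 0, 0.1], [0, 0, 0, 0.5, 0, 0, 0.1], [0, 0, 0, 0, 0, 0, 0.1], [0, 0, 0, 0, 0, 0, 0.1]])

```text
t: 18.62
tool_pos: [0.4828, -0.1462, 0.2318]
tcp_rot: [-0.0, -0.575, 0.818, 0.0]
ft_force: [-0.4, 0.3, 0.3]
grip_width: 0.553
grasp_force: 0.0
```

```bash
python3 -c "
from h import *
st()
o=[]
for n,(x,y) in (('top',(235,165)),('side',(285,190))):
    im=get_image(n)[y:y+90,x:x+90,::-1]; o.append(cv2.resize(im,None,fx=4,fy=4,interpolation=cv2.INTER_CUBIC))
cv2.imwrite('pics/c5.png',np.hstack(o))
p=np.load('stand.npy')
print('expected seated outline top crop px',((proj('top',S2W(p,[(.061,-.05,.062),(.061,.05,.062),(.121,-.05,.062),(.121,.05,.062)]))-[235,165])*4).round())
"
```

```text
t 18.625 TCP stand mm [-219.4   -2.2  231.8] tool err deg [-0.06  0.    0.01] tx.Sx -0.9999994835452759 f [-0.39167311  0.25797601  0.28879993] grip 0.5526855297403218 q [ 0.03  0.18 -0.28 -0.   -1.11 -0.37]
expected seated outline top crop px [[171. 109.]
 [130. 224.]
 [103.  85.]
 [ 61. 199.]]
```

View pics/c5.png

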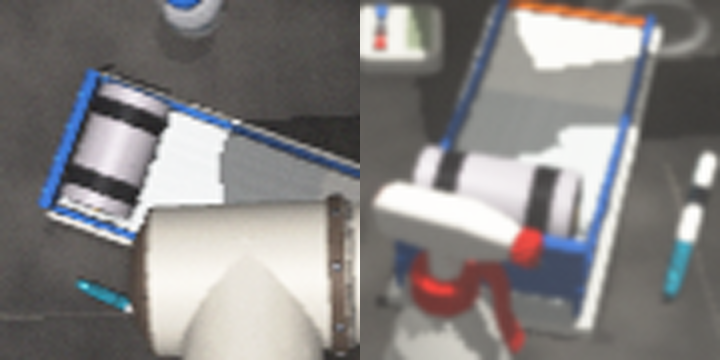

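The top crop shows the roller lying square against the stop. Its corners, about (105,82), (170,98), (62,205) and (128,218), match the predicted seated outline, and the hand is clear. Handing in.

```bash
python3 -c "
from cell import *
print(hand_in())"
```

```text
the job is handed in; nothing more can be done
None
```

The roller is seated square against the end stop with the hand clear of it and the stand, and the job was handed in after about 19 s; the last picture confirms the seating, but no verdict was returned.

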